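Slide a drive tray home in a test dock

ROBOT

A 6-joint arm with a two-finger parallel gripper is mounted at the origin on a cart in front of the work surface, level with it; the furniture and walls round the work are solid. World frame = base frame: x ahead of the robot, y to its left, z up, the work surface at z = 0. Lengths are in mm, angles in rad, forces in N, time in s.
With the tool pointing down it reaches from about 325 to 900 mm from the base axis. Payload 6.1 kg.
Tool frame: the origin (TCP) lies midway between the tips of the shut fingers; the grasp point (between the pads) lies robot.grip_depth behind it (robot.grip_depth is the distance from the TCP to the grasp point, in mm); z points along the fingers, y is the line along which they close (so a half turn about z gives the same grasp; the last joint's range is limited). The gripper opens to 85 mm and grips with 20 to 120 N. Pads are 22 mm wide; open, the fingers measure 114 mm over their backs; the gripper's body (76 mm by 85 mm) begins 54 mm behind the grasp point. The pads swing forward as they close: fully open they stand 13 mm farther back than shut.
Start: joints at [-0.126, 0.22, 1.526, -0, 1.395, -0.126], TCP at [624.993, -0.003, 231.3] pointing down, gripper open.
Joint ranges: [-2.98, 2.98], [-0.91, 2.08], [0.09, 2.57], [-1.24, 4.39], [0.2, 2.65], [-2.68, 2.68]. Speed limits (rad/s): [2.57, 2.57, 3.01, 3.14, 3.14, 3.14].

INTERFACE

Orientations are given as a unit quaternion [x, y, z, w].
In Python, from station import telemetry, eyes, sign_off, robot gives the robot as it stands. The module is installed in compiled form; this text tells all that it offers.
- The arm moves only by the tool arm_command, never from a script. Its argument "increments" is a list of rows, each a list of 3 entries, a list of its own where there are three numbers: the shift along the tool's x, y, z in m, then the turn about the tool's z in degrees, then the finger opening in m, from 0 to 0.0854. A call has 1 to 12 rows; each row shifts and turns the commanded pose from where the row before left it, along the tool's axes as they then stand; what a row does not reach is not made up. A row lasts 1/12 s, in which the tool goes at most 41.7 mm and 7.16 degrees, less where a joint would pass 70% of its speed; a pose out of reach is approached as far as the arm can. A call is refused whole if a number of a shift passes 0.0417 or a number of a turn 7.16, either way. A call with a gripper value outside its range is refused whole. The fingers move at their own pace and stop on an object; "squeeze" is the grip in N (left out, the last holds). Time passes only in rows, so rows that do not move let the fingers close. It gives the time, the measured TCP pose, the force, the opening and the grip force at its end, in the units of the state.
- telemetry.get_state(): the state, without advancing time (a new reading comes with each control period).
- eyes.camera(name): name is "scene" or "side" or "wrist"; returns a dict with "color" (400x640x3 uint8, red, green, blue), "intrinsics" (3x3 intrinsics, pixels), "cam_to_world" (4x4, takes a point from camera to world coordinates). Camera axes: x right, y down, z forward; pixel columns grow to the right and rows downward; lengths in mm; the calibration is good to about 2 mm. A picture is of the moment at which its call begins. There is no depth.
- sign_off(): hands the job in; it is judged then, once.
The state is a dict: "clock": time; "joint_positions": joint angles; "qd": joint speeds; "effort": joint torques, N m; "position": TCP position; "orientation": TCP orientation; "force": force on the tool from outside, world axes, zero at the start; "ft_torque": the same for the moment, N m; "finger_gap": finger opening in mm; "finger_force": force on a finger pad.
Only numpy, scipy, OpenCV 4.12 (cv2) and the standard library are available. Lean on these libraries where they do the work, as an engineer would, in place of code of your own. Each camera call takes 0.05 s, during which the arm holds its last target. There are 200 camera calls.

TASK

Slide the tray that carries the disk drive, nose first, into the grey test dock, letting the rails hidden inside line it up, and push it gently until its connector is fully home. Never force the tray hard against the dock, keep the disk in its tray, and leave the screw dish, fan and bottle where they are.

Things in the scene. Friction and masses are not known exactly. Their poses are not given: they have to be found in the camera images.
- dock: Low grey box, 150 x 150 x 46 mm, fixed to the bench. Origin: centre of its underside. The tray goes in along its +x axis. With the tray home, tray_grip lies at x = -130 mm (+-15 mm, unmeasured) in this frame, so the tray's front plate stays 20 to 50 mm outside the mouth. The box, its rails and its connector bear at most 25 N from the tray.
- dock_mouth (a point): Centre of the mouth in the dock's -x face, 22 mm above the bench; opening 124 mm wide, 42 mm high, no floor: the tray slides on the bench. Inside, unseen, two firm upright rails 83 mm apart take the tray; they begin 5 mm in as a flare 109 mm wide, narrowing over 36 mm. The rail pair is parallel to the box but up to 9 mm left or right of its centre line (unmeasured).
- connector (a joint): Connector block between the rails, which the tray's nose pushes back along the dock's +x: 0 = untouched, 0.010 m = hard stop, fully home. Slides with about 6 N of friction, no spring, stays where it is pushed. Where it starts is not measured: the nose first meets it 80 to 110 mm behind the mouth.
- tray_grip (a point): Centre of the red upright fin of the loose tray, 22 mm above its underside. x points to the nose, y left, z up. Fin 10 mm thick (y), 38 long (x), top 41 mm above the bench. The front plate's outer face (black, 80 mm wide, 32 mm high) is 20 mm ahead (+x) of this point, the nose 160 mm, the tray's centre 90 mm.
- tray: Aluminium tray with low rims, 140 mm long, 80 mm wide, 0.3 to 0.45 kg with its disk, lying flat on the bench. All but its fin is slick (friction about 0.2), so it slides easily. Origin at the centre of its underside, 90 mm ahead of tray_grip, same axes.
- disk: Silver 2.5 inch disk drive, 100 x 70 x 11 mm, lying loose in the tray between its rims; origin at the centre of its underside.
- dish: Bystander: round metal screw dish, 77 mm across, 15 mm high, to the right of the work. Origin at the centre of its underside.
- fan: Bystander: small black fan, 65 x 96 x 11 mm, on the bench beyond the tray. Origin at the centre of its underside.
- bottle: Bystander: white bottle with red tip, 54 mm across, 134 mm high, standing left of the dock. Origin at the centre of its underside.
Things that resemble listed ones, but are neither listed nor needed, are in the scene too. Of the things that look like the dock, the larger one is meant.

How it is judged (in metres and radians):
On the way, in this order (a step that is already met when the one before it is completed fails the run):
1. the tray's nose is inside the dock's mouth, pointing in (x of tray_grip in the frame of dock above -0.215 m and y of tray_grip in the frame of dock between -0.035 and 0.035 m and angle between the x axis of tray_grip and the x axis of dock, either way round below 0.25 rad), for 0.1 s.
2. the connector is pushed home (value of joint connector above 0.008 m), for 0.1 s.
At the end, for the whole second after the job is handed in: The connector is pushed in by more than 8 of its 10 mm, the tray is still up against it (nose within 3 mm; tray_grip's x in the dock's frame above -150 mm, within 20 mm sideways, within 0.08 rad of straight, tilted under 0.06 rad), at rest, and the disk lies in it within 12 mm of its middle (value of joint connector above 0.008 m and x of tray_grip in the frame of dock above -0.15 m and x of tray_grip in the frame of connector above -0.143 m and y of tray_grip in the frame of dock between -0.02 and 0.02 m and angle between the x axis of tray_grip and the x axis of dock, either way round below 0.08 rad and angle between tray_grip's own z axis and vertical below 0.06 rad and linear speed of tray below 0.01 m/s and horizontal distance between disk and tray below 0.012 m and height (world z) of disk below 0.012 m); the robot touches nothing.
It fails at once if the tray presses on the dock (rails or connector) with more than 25 N (contact force between tray and dock above 25 N).
It fails at once if a bystander (dish, fan or bottle) is moved more than 20 mm (distance of any of dish, fan, bottle from where it was at the start of the episode above 0.02 m).
It fails at once if the bottle is tipped (angle between bottle's own z axis and vertical above 0.4 rad).
It also fails if it takes over 64 s, if anything falls off the work surface, if the arm or the gripper's body presses on something with over 40 N, if the wrist force passes 120 N, or if a joint passes its speed limit or range.

## Working session

There is one attempt and no reset: what is moved stays moved. The work goes in short steps, Python scripts to look and compute and a tool call to move; the robot and the scene stay as the last step left them, time stands still between calls to the robot, and variables do not carry over. Pictures are saved under pics/ and viewed, at most 10 in all, crops included, and the job is handed in when it is done.

Besides the shell and the picture viewer there is one more tool, called after "Call:" as a command line: name --argument value ..., lists and objects as JSON in quotes. arm_command: Moves the arm, as the interface text tells. Its arguments: {"type":"object","properties":{"increments":{"type":"array","items":{"type":"array"}},"squeeze":{"type":"number"}},"required":["increments"]}

```bash
mkdir -p pics; cat > h.py <<'E'
import numpy as np, cv2
from station import telemetry, eyes, sign_off, robot
def shot(name,fn=None):
    c=eyes.camera(name)
    if fn: cv2.imwrite(f'pics/{fn}.png',c['color'][:,:,::-1])
    return c
def ray(c,uv,z):
    K=np.array(c['intrinsics']);T=np.array(c['cam_to_world'])
    d=T[:3,:3]@np.linalg.inv(K)@np.array([uv[0],uv[1],1.]);o=T[:3,3]
    return (o+d*(z-o[2])/d[2]).round(1)
E
python3 - <<'E'
from h import *
import pickle
d={n:shot(n,n+'0') for n in('scene','side')}
pickle.dump(d,open('c0.pkl','wb'))
s=telemetry.get_state();print(s, robot.grip_depth)
E
```

```text
{'clock': 0.1, 'joint_positions': array([-1.26138195e-01,  2.21174875e-01,  1.52746775e+00, -2.05568813e-06,
        1.39471259e+00, -1.26063052e-01]), 'qd': array([-0.00260956, -0.00192194, -0.00291915,  0.00041248, -0.00101864,
       -0.00153702]), 'effort': array([ 6.93603797e-04, -4.98243856e+01, -3.90546799e+01, -2.32586735e-04,
        5.66593517e-03, -2.12633734e-05]), 'position': array([6.24463951e+02, 3.95967489e-02, 2.30306860e+02]), 'orientation': array([ 7.07132945e-01,  7.07080067e-01, -5.40638234e-04, -6.95964034e-04]), 'force': array([-0.1699905 , -0.67209469,  0.35045012]), 'ft_torque': array([ 0.03083951,  0.02469321, -0.04434117]), 'finger_force': 0.0, 'finger_gap': 85.26274942466598} 18.700000000000003
```

View pics/scene0.png

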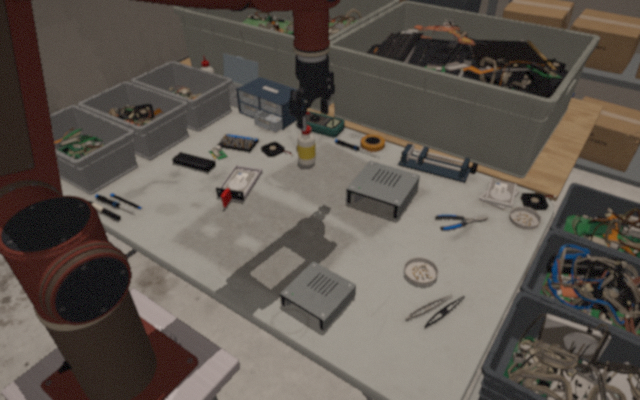

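View pics/side0.png

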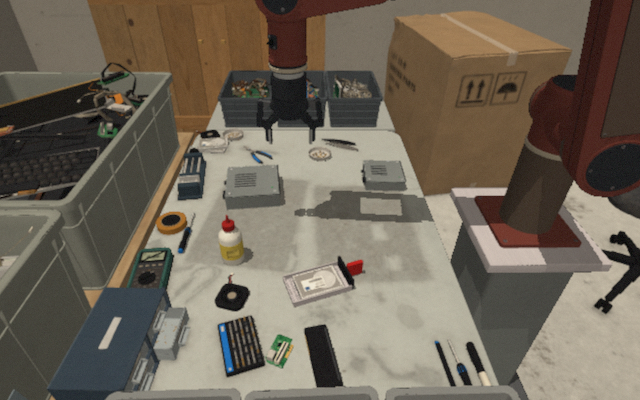

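The scene view shows the tray at (240,182) with its red fin at (226,197), the large dock at (382,188) and the decoy at (318,295). In the side view the tray is at (320,283), the fin at (355,268), the dock at (253,187) and the bottle at (231,243). I'll enlarge the dock and tray next.

```bash
python3 - <<'E'
from h import *
import pickle
d=pickle.load(open('c0.pkl','rb'))
def crop(n,x0,y0,x1,y1,k=4):
    return cv2.resize(d[n]['color'][y0:y1,x0:x1,::-1],None,fx=k,fy=k,interpolation=cv2.INTER_CUBIC)
a=crop('scene',340,150,430,225);b=crop('side',215,155,305,230);e=crop('scene',200,155,290,225);f=crop('side',275,250,375,315)
c=np.zeros((580,780,3),np.uint8)
c[:300,:360]=a;c[:300,380:740]=b;c[300:580,:360]=e;c[300:560,380:780]=f
cv2.imwrite('pics/crop.png',c)
for n,p in(('scene',(232,180)),('side',(355,268))):
    im=d[n]['color'].astype(int);m=((im[:,:,0]>110)&(im[:,:,1]<60)).astype(np.uint8)
    q,l,s,ce=cv2.connectedComponentsWithStats(m)
    for i in range(1,q):
        if s[i,4]>15: print(n,s[i],ce[i].round(1))
    print(n,np.array(d[n]['cam_to_world'])[:3,3].round(0))
print([ray(d['scene'],u,0) for u in((347,195),(402,215),(226,205))],[ray(d['side'],u,46) for u in((226,170),(278,167),(283,193),(226,195))])
E
```

```text
scene [222 189   7   8  32] [224.9 192.4]
scene [-183. -596.  816.]
side [222 216  12  12  74] [227.2 223.3]
side [492 224  46  20 351] [512.8 234.9]
side [347 260  16  15 142] [354.8 266.4]
side [586. 813. 693.]
[array([687.4, -59.7,   0. ]), array([ 697. , -221.7,    0. ]), array([470.6, 184.9,   0. ])] [array([ 827.8, -188.5,   46. ]), array([ 673.4, -204.4,   46. ]), array([652.2, -71. ,  46. ]), array([807.7, -62.7,  46. ])]
```

View pics/crop.png

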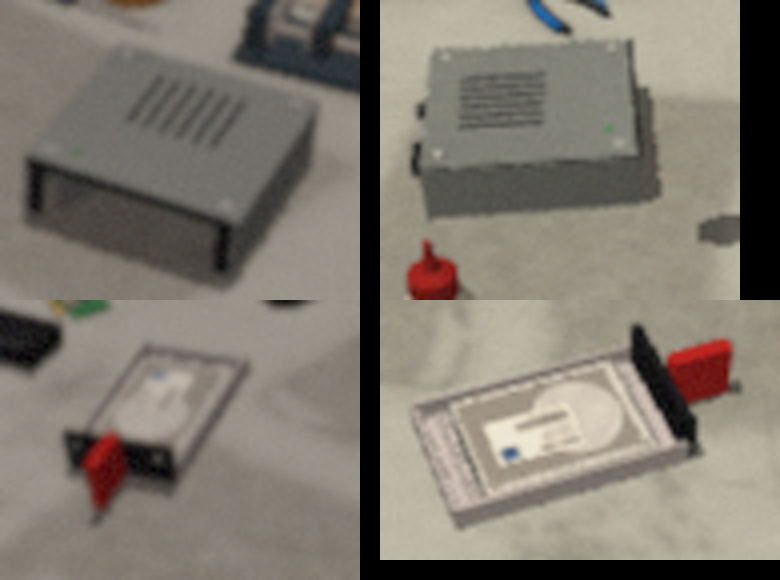

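```bash
python3 - <<'E'
from h import *
import pickle
d=pickle.load(open('c0.pkl','rb'))
S=[(347.5,188.8),(398.8,205.5),(419.2,175.8),(369.5,160.5)]
D=[(279.3,193.8),(279,193.8),(278,165),(228,166.8),(226.3,196.3)]
print('scene top',*[ray(d['scene'],u,46)[:2] for u in S])
print('side top',*[ray(d['side'],u,46)[:2] for u in D])
print('fin',*[ray(d['side'],u,41)[:2] for u in((347,262.5),(362.5,260))],ray(d['side'],(354.8,266.4),22),ray(d['scene'],(224.9,192.4),24))
print('tray bottom',*[ray(d['side'],u,0)[:2] for u in((294.5,306.2),(349,290))],ray(d['side'],(283.8,276.3),10))
print('bottle',ray(d['side'],(231,263),0))
E
```

```text
scene top [660.9 -77. ] [ 675.2 -219.4] [ 816.8 -206.2] [805.2 -58.5]
side top [662.2 -67.3] [663.  -67.3] [ 674.  -215.8] [ 824.6 -206.3] [805.9 -56.7]
fin [496.5 188.3] [460.6 180.9] [476.9 182.5  22. ] [488.3 201.4  24. ]
tray bottom [613.7 275.6] [493.3 232.8] [639.4 200.1  10. ]
bottle [767.9 148.1   0. ]
```

Call:
arm_command --increments '[[[0.023,-0.018,0],0,0.085],[[0.023,-0.018,0],0,0.085],[[0.023,-0.018,0],0,0.085],[[0.023,-0.018,0],0,0.085],[[0.023,-0.018,0],0,0.085],[[0.023,-0.018,0],0,0.085],[[0.023,-0.018,0],0,0.085],[[0.023,-0.018,0],0,0.085]]'

```text
clock: 0.77
position: [479.6, 184.9, 230.8]
orientation: [0.707, 0.707, -0.0, -0.0]
force: [-0.2, 0.2, -0.1]
finger_gap: 85.2
finger_force: 0.0
```

Call:
arm_command --increments '[[[0,0,0],7.1,0.085],[[0,0,0],7.1,0.085],[[0,0,0],7.1,0.085],[[0,0,0],7.1,0.085],[[0,0,0],7.1,0.085],[[0,0,0],7.1,0.085],[[0,0,0],7.1,0.085],[[0,0,0],7.1,0.085],[[0,0,0],7.1,0.085],[[0,0,0],7.1,0.085],[[0,0,0],0,0.085],[[0,0,0],0,0.085]]'

```text
clock: 1.77
position: [480.7, 184.0, 230.9]
orientation: [0.986, 0.167, -0.0, 0.0]
force: [0.3, -0.0, 0.7]
finger_gap: 85.2
finger_force: 0.0
```

```bash
python3 - <<'E'
from h import *
import pickle
d=pickle.load(open('c0.pkl','rb'))
print('decoy top',*[ray(d['side'],u,40)[:2] for u in((361,162),(401,162),(406,180),(366,180))],*[ray(d['scene'],u,40)[:2] for u in((316,264),(355,288),(322,313),(282,290))])
print('dish',ray(d['scene'],(421,272),7),ray(d['side'],(320,154),7))
c=shot('wrist','w1');pickle.dump(c,open('w1.pkl','wb'))
s=telemetry.get_state();print(s['position'],s['orientation'],s['joint_positions'],s['clock'])
E
```

```text
decoy top [ 416.7 -241.7] [ 291.3 -241.1] [ 295.8 -141.4] [ 413.2 -142. ] [ 401.8 -160.4] [ 392.4 -266.9] [ 301.2 -246.8] [ 302.  -144.6]
dish [ 539.6 -350.3    7. ] [ 541.4 -346.8    7. ]
[480.81883458 183.95562812 231.03018658] [ 9.85959608e-01  1.66983782e-01 -2.60818852e-04  1.27734203e-05] [ 2.12130272e-01 -4.44042686e-02  1.80988062e+00 -2.43490478e-06
  1.37663856e+00  1.44738765e+00] 1.8167
```

View pics/w1.png

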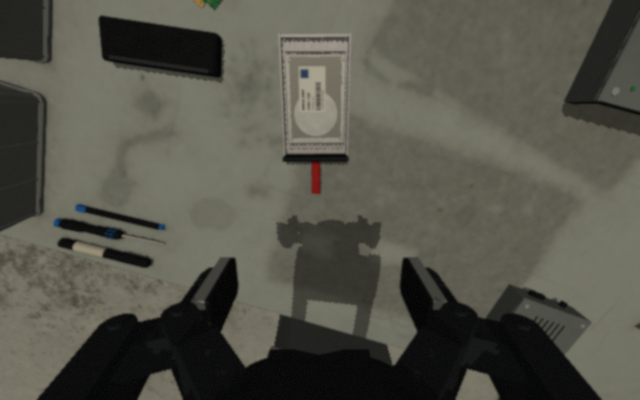

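The wrist view has the tray upright in frame, with its nose at the top (279–351, 35), the front plate at row 158 and the fin at (316,178). Next I'll measure it by masks.

```bash
cat >> h.py <<'E'
def fin(c,zt=41):
    im=c['color'].astype(int);m=((im[:,:,0]>90)&(im[:,:,1]<60)&(im[:,:,2]<60)).astype(np.uint8)
    q,l,s,ce=cv2.connectedComponentsWithStats(m);i=1+np.argmax(s[1:,4])
    ys,xs=np.where(l==i);pts=np.array([ray(c,(x,y),zt)[:2] for x,y in zip(xs,ys)],np.float32)
    r=cv2.minAreaRect(pts);return s[i],r
E
python3 - <<'E'
from h import *
import pickle
c=pickle.load(open('w1.pkl','rb'))
print(fin(c))
T=np.array(c['cam_to_world']);print(T.round(2))
im=c['color'].astype(int)
# rim outline by brightness rows
g=im.sum(2)
for y in (40,60,80,100,120,140,150):
    r=g[y,260:375]
    e=np.where(r>330)[0]+260
    print(y,e.min(),e.max(),ray(c,((e.min()+e.max())/2,y),10)[:2],g[y,265:285:3],g[y,345:366:3])
m=(im.max(2)<45).astype(np.uint8);m[:150]=0;m[170:]=0;m[:,:270]=0;m[:,360:]=0
ys,xs=np.where(m);print(xs.min(),xs.max(),ys.min(),ys.max(),[ray(c,(u,158),32)[:2] for u in(xs.min(),xs.max())])
E
```

```text
(array([312, 163,   7,  31, 213], dtype=int32), ((480.473388671875, 188.5311737060547), (36.7504997253418, 7.334993839263916), 18.771324157714844))
[[ 3.3000e-01 -9.0000e-01 -3.0000e-01  5.5777e+02]
 [-9.4000e-01 -3.1000e-01 -1.0000e-01  2.1058e+02]
 [-0.0000e+00  3.2000e-01 -9.5000e-01  3.7337e+02]
 [ 0.0000e+00  0.0000e+00  0.0000e+00  1.0000e+00]]
40 260 360 [622.4 243.8] [339 338 340 339 356 317 287] [284 281 368 333 333 331 320]
60 278 351 [604.8 232.4] [316 320 330 327 329 370 298] [364 329 336 329 326 313 297]
80 278 363 [587.1 218.9] [311 298 311 326 327 372 280] [368 351 340 334 337 338 331]
100 280 374 [568.8 204.2] [309 313 320 318 325 343 276] [336 349 329 334 339 338 330]
120 261 348 [538.1 222.4] [327 328 328 329 331 329 322] [329 335 291 286 280 281 290]
140 287 343 [519.6 202.5] [320 308 293 291 293 284 326] [308 315 282 278 274 278 285]
150 260 344 [502.5 213.9] [339 336 330 322 315 314 344] [306 304 279 279 269 270 275]
284 347 154 161 [array([489.7, 231.1]), array([514.5, 159.9])]
```

Call:
arm_command --increments '[[[0.001,-0.004,0.025],0,0.085],[[0,0,0.025],0,0.085],[[0,0,0.025],0,0.085],[[0,0,0.025],0,0.085],[[0,0,0.025],0,0.085],[[0,0,0.025],0,0.085],[[0,0,0.025],0,0.085],[[0,0,0.025],0,0.085],[[0,0,0.015],0,0.085],[[0,0,0.01],0,0.085],[[0,0,0],0,0.085]]'

```text
clock: 2.73
position: [478.7, 187.6, 4.0]
orientation: [0.986, 0.166, -0.002, 0.0]
force: [-0.8, 0.3, -0.4]
finger_gap: 84.8
finger_force: 0.0
```

Call:
arm_command --increments '[[[0,0,0],0,0.03],[[0,0,0],0,0.03],[[0,0,0],0,0.02],[[0,0,0],0,0.015],[[0,0,0],0,0.01],[[0,0,0],0,0.005],[[0,0,0],0,0.005],[[0,0,0],0,0.005],[[0,0,0],0,0.005]]' --squeeze 25

```text
clock: 3.48
position: [481.1, 188.3, 6.9]
orientation: [0.986, 0.165, 0.0, -0.0]
force: [-2.1, 0.2, 5.7]
finger_gap: 9.6
finger_force: 26.7
```

Call:
arm_command --increments '[[[-0.002,0,-0.001],1,0.005],[[-0.003,0,0],2,0.005],[[-0.003,0,0],3,0.005],[[-0.003,0,0],3,0.005],[[-0.003,0,0],3,0.005],[[-0.001,0,0],2,0.005],[[0,0,0],0,0.005]]'

```text
clock: 4.07
position: [465.4, 184.2, 7.0]
orientation: [0.999, 0.043, -0.0, 0.0]
force: [-0.5, -0.7, -0.5]
finger_gap: 9.6
finger_force: 25.8
```

```bash
python3 - <<'E'
from h import *
s=telemetry.get_state();R=s['orientation'];print(s['position'],2*np.arctan2(R[1],R[0]),s['force'],s['finger_gap'])
print(fin(shot('wrist')))
E
```

```text
[465.44803782 184.2321275    6.95376186] 0.08551546429745015 [-0.45493068 -0.67831772 -0.48004148] 9.583186882139417
(array([309, 262,  20,  21, 364], dtype=int32), ((478.8510437011719, 185.41209411621094), (10.095728874206543, 8.349316596984863), 4.573851585388184))
```

Call:
arm_command --increments '[[[0,0.005,0],0,0.005],[[-0.001,0.01,0],0,0.005],[[-0.0015,0.015,0],0,0.005],[[-0.0015,0.016,0],0,0.005],[[-0.0015,0.017,0],0,0.005],[[-0.0015,0.018,0],0,0.005],[[-0.0015,0.018,0],0,0.005],[[-0.0015,0.018,0],0,0.005],[[-0.0015,0.018,0],0,0.005],[[-0.0015,0.018,0],0,0.005],[[-0.0015,0.018,0],0,0.005],[[-0.0015,0.018,0],0,0.005]]'

```text
clock: 5.12
position: [466.1, -6.9, 7.1]
orientation: [0.999, 0.044, -0.0, 0.0]
force: [0.8, 0.3, -0.3]
finger_gap: 9.8
finger_force: 25.7
```

Call:
arm_command --increments '[[[-0.0015,0.018,0],0,0.005],[[-0.0015,0.018,0],0,0.005],[[-0.0015,0.018,0],0,0.005],[[-0.0015,0.018,0],0,0.005],[[-0.0015,0.018,0],0,0.005],[[-0.0015,0.018,0],0,0.005],[[-0.0015,0.018,0],0,0.005],[[-0.0015,0.015,0],0,0.005],[[-0.001,0.01,0],0,0.005],[[0,0.006,0],0,0.005],[[0,0,0],0,0.005],[[0,0,0],0,0.005]]'

```text
clock: 6.12
position: [467.1, -162.8, 7.1]
orientation: [0.999, 0.043, -0.0, -0.0]
force: [0.2, 0.3, -1.8]
finger_gap: 9.8
finger_force: 25.7
```

```bash
python3 - <<'E'
from h import *
import pickle
c=shot('wrist','w2');pickle.dump(c,open('w2.pkl','wb'))
s=telemetry.get_state();R=s['orientation'];print(s['position'],2*np.arctan2(R[1],R[0]),s['force'],s['finger_gap'])
E
```

```text
[ 467.14394218 -162.47254388    7.11839472] 0.0871741849838889 [-0.57077564 -0.27516044 -1.60223736] 9.5725015108804
```

View pics/w2.png

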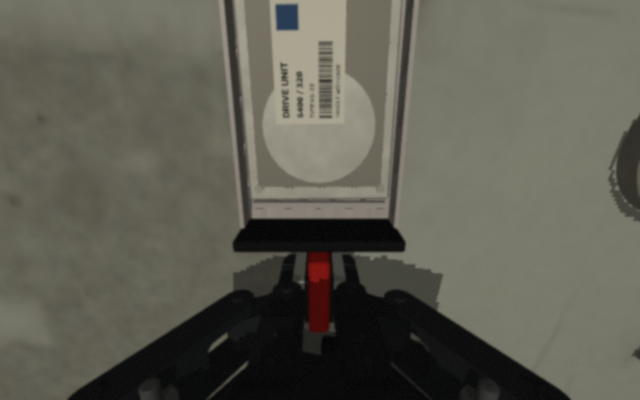

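The wrist view shows the tray held straight: plate 234–405, fin at column 319, disk seated. Next I'll check its alignment to the dock in the fixed views.

```bash
python3 - <<'E'
from h import *
import pickle
a=shot('scene');b=shot('side');pickle.dump((a,b),open('c2.pkl','wb'))
f=lambda c,x0,y0,x1,y1,k:cv2.resize(c['color'][y0:y1,x0:x1,::-1],None,fx=k,fy=k,interpolation=cv2.INTER_CUBIC)
p=f(a,270,150,430,290,4)[:560];q=f(b,215,150,375,220,4)
cv2.imwrite('pics/s2a.png',p);cv2.imwrite('pics/s2b.png',q)
E
```

```text
(no output)
```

View pics/s2a.png

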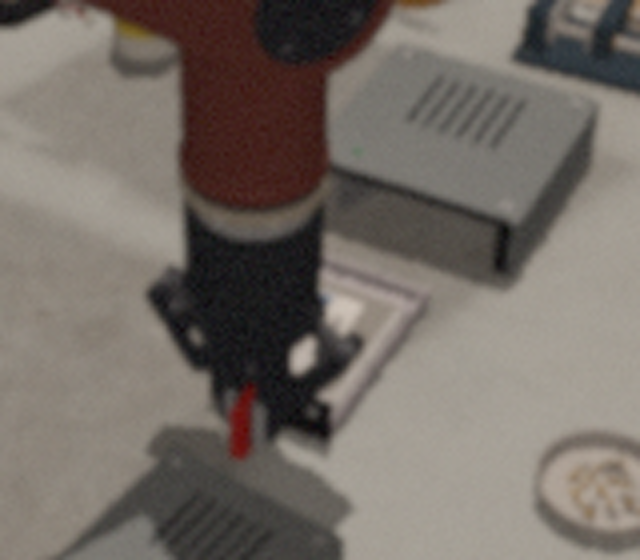

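View pics/s2b.png

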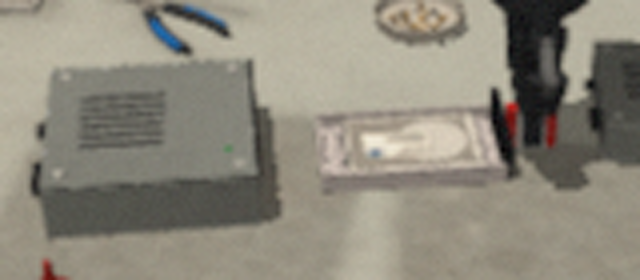

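```bash
python3 - <<'E'
from h import *
import pickle
a,b=pickle.load(open('c2.pkl','rb'))
P=lambda c,z,*u:print(z,*[ray(c,x,z)[:2] for x in u])
P(a,0,(397.5,221.2),(418.2,191.2)); P(a,46,(397.5,205),(419.2,175.7))
P(b,0,(227.5,209.2),(279.5,205.5)); P(b,46,(225,197),(279.5,193.7)); P(b,46,(228,165.5),(277.5,165.0))
P(a,12,(377,223.75)); P(a,0,(352.5,260)); P(b,0,(296.2,198),(341.2,195.7))
print('expected nose right/left corners',[(467+159.4+s*40*.087,-162.5+13.9-s*40*.996) for s in(1,-1)])
E
```

```text
0 [ 669.2 -223.4] [ 810.4 -212.1]
46 [ 675.1 -215.8] [ 817.2 -206. ]
0 [808.6 -58. ] [664.1 -73.8]
46 [808.9 -53.5] [661.7 -67.8]
46 [ 825.8 -213.6] [ 675.6 -215.8]
12 [ 619.6 -191.2]
0 [ 490.2 -200.8]
0 [ 617.4 -109. ] [ 485.5 -119.3]
expected nose right/left corners [(629.88, -188.44), (622.92, -108.75999999999999)]
```

Call:
arm_command --increments '[[[0.003,0,0],0,0.005],[[0.006,0,0],0,0.005],[[0.007,0,0],0,0.005],[[0.007,0,0],0,0.005],[[0.007,0,0],0,0.005],[[0.007,0,0],0,0.005],[[0.006,0,0],0,0.005],[[0.004,0,0],0,0.005],[[0.003,0,0],0,0.005],[[0.002,0,0],0,0.005],[[0,0,0],0,0.005]]'

```text
clock: 7.18
position: [519.5, -158.3, 7.3]
orientation: [0.999, 0.044, 0.0, 0.0]
force: [0.8, -0.6, -2.6]
finger_gap: 9.9
finger_force: 25.5
```

Call:
arm_command --increments '[[[0,0,0],0,0.02],[[0,0,0],0,0.035],[[0,0,0],0,0.035],[[0,0,0],0,0.035],[[-0.005,0,0],0,0.035],[[-0.01,0,0],0,0.035],[[-0.01,0,0],0,0.035],[[-0.01,0,0],0,0.035],[[-0.005,0,0],0,0.035],[[0,0,0],0,0.02],[[0,0,0],0,0],[[0,0,0],0,0]]' --squeeze 30

```text
clock: 8.18
position: [479.7, -162.0, 7.6]
orientation: [0.999, 0.043, 0.0, 0.0]
force: [1.0, 0.8, 0.2]
finger_gap: 0.6
finger_force: 0.0
```

Call:
arm_command --increments '[[[0,0,0],0,0],[[0,0,0],0,0],[[0,0,0],0,0],[[0,0,0],0,0]]'

```text
clock: 8.52
position: [479.5, -161.7, 7.2]
orientation: [0.999, 0.044, -0.0, -0.0]
force: [0.3, 0.1, -0.8]
finger_gap: -0.2
finger_force: 0.0
```

```bash
python3 - <<'E'
from h import *
c=shot('wrist','w3');print(fin(c));s=telemetry.get_state();print(s['position'],s['force'],s['finger_gap'])
E
```

```text
(array([ 307,  172,   24,   85, 1876], dtype=int32), ((518.8177490234375, -158.17889404296875), (36.65732192993164, 9.239043235778809), 4.969748497009277))
[ 479.46712987 -161.71027858    7.22361022] [ 0.46894531  0.31501625 -0.20717128] -0.4303118650204278
```

View pics/w3.png

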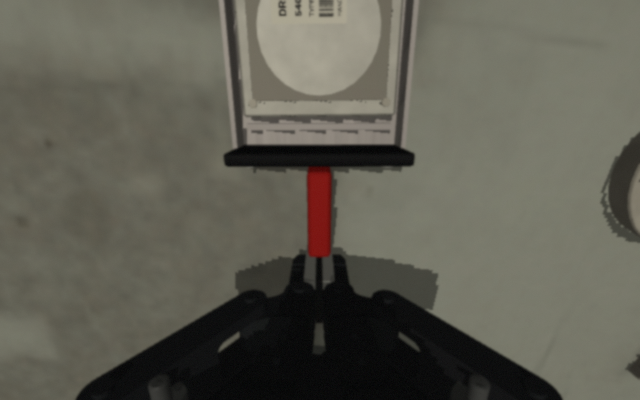

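The wrist view shows shut fingers centred behind the fin (column 319, fin rear at row 256) with the tray still straight. Now a gentle push from behind.

Call:
arm_command --increments '[[[0.004,0,0],0,0],[[0.003,0,0],0,0],[[0.002,0,0],0,0],[[0.003,0,0],0,0],[[0.003,0,0],0,0],[[0.003,0,0],0,0],[[0.003,0,0],0,0],[[0.003,0,0],0,0],[[0.003,0,0],0,0],[[0.003,0,0],0,0],[[0.002,0,0],0,0],[[0.001,0,0],0,0]]'

```text
clock: 9.57
position: [512.5, -158.9, 7.2]
orientation: [0.999, 0.044, -0.0, -0.0]
force: [-1.8, -0.4, 1.1]
finger_gap: 0.0
finger_force: 0.7
```

```bash
python3 - <<'E'
from h import *
c=shot('wrist');print(fin(c));s=telemetry.get_state();print(s['position'],s['force'],s['ft_torque'])
E
```

```text
(array([ 308,  193,   23,   81, 1741], dtype=int32), ((543.4535522460938, -156.24623107910156), (36.599124908447266, 9.082810401916504), 4.3222336769104))
[ 512.60693697 -158.85567599    7.29077724] [0.47472808 0.5622099  0.56016291] [ 0.03896483 -0.02670969  0.02315019]
```

Call:
arm_command --increments '[[[0.002,0,0],0,0],[[0.002,0,0],0,0],[[0.002,0,0],0,0],[[0.002,0,0],0,0],[[0.002,0,0],0,0],[[0.002,0,0],0,0],[[0.002,0,0],0,0],[[0.002,0,0],0,0],[[0.002,0,0],0,0],[[0.002,0,0],0,0]]'

```text
clock: 10.45
position: [532.5, -157.1, 7.3]
orientation: [0.999, 0.044, 0.0, -0.0]
force: [-1.0, -0.2, -0.9]
finger_gap: -0.1
finger_force: 0.5
```

```bash
python3 - <<'E'
from h import *
c=shot('wrist');print(fin(c));s=telemetry.get_state();print(s['position'],s['force'],s['ft_torque'])
E
```

```text
(array([ 309,  193,   24,   81, 1738], dtype=int32), ((563.3861083984375, -154.838623046875), (36.746849060058594, 9.14321517944336), 3.03558611869812))
[ 532.81829882 -157.16602897    7.40566352] [-0.09683202  0.09336354 -1.02399755] [ 0.03481414 -0.01949384 -0.00701729]
```

Call:
arm_command --increments '[[[0.002,0,0],0,0],[[0.002,0,0],0,0],[[0.002,0,0],0,0],[[0.002,0,0],0,0],[[0.002,0,0],0,0],[[0.002,0,0],0,0],[[0.002,0,0],0,0],[[0.002,0,0],0,0],[[0.002,0,0],0,0],[[0.002,0,0],0,0]]'

```text
clock: 11.33
position: [552.3, -155.4, 7.4]
orientation: [0.999, 0.044, 0.0, 0.0]
force: [-2.0, 0.0, 2.2]
finger_gap: 0.3
finger_force: 0.8
```

```bash
python3 - <<'E'
from h import *
c=shot('wrist');print(fin(c));s=telemetry.get_state();print(s['position'],s['force'],s['ft_torque'])
E
```

```text
(array([ 309,  193,   24,   81, 1733], dtype=int32), ((583.2310791015625, -153.22708129882812), (36.71989440917969, 9.10283374786377), 2.9170162677764893))
[ 552.72657907 -155.42431754    7.4265024 ] [ 0.32505935 -0.05542922 -0.25290616] [-0.03144827  0.04361793 -0.04135215]
```

Call:
arm_command --increments '[[[0.001,0,0],0,0],[[0.001,0,0],0,0],[[0.001,0,0],0,0],[[0.001,0,0],0,0],[[0.001,0,0],0,0],[[0.001,0,0],0,0],[[0.001,0,0],0,0],[[0.001,0,0],0,0]]'

```text
clock: 12.05
position: [560.1, -154.7, 7.3]
orientation: [0.999, 0.044, -0.0, -0.0]
force: [-1.7, 0.4, 1.1]
finger_gap: 0.1
finger_force: 0.7
```

Call:
arm_command --increments '[[[0.001,0,0],0,0],[[0.001,0,0],0,0],[[0.001,0,0],0,0],[[0.001,0,0],0,0],[[0.001,0,0],0,0],[[0.001,0,0],0,0]]'

```text
clock: 12.55
position: [566.1, -154.2, 7.3]
orientation: [0.999, 0.044, -0.0, -0.0]
force: [-1.6, -1.2, 0.8]
finger_gap: 0.1
finger_force: 0.6
```

Nose at about 91 mm in, connector not yet touched. I'll continue.

Call:
arm_command --increments '[[[0.001,0,0],0,0],[[0.001,0,0],0,0],[[0.001,0,0],0,0],[[0.001,0,0],0,0],[[0.001,0,0],0,0]]'

```text
clock: 12.97
position: [571.1, -153.8, 7.3]
orientation: [0.999, 0.044, 0.0, 0.0]
force: [-1.2, 0.8, 0.4]
finger_gap: 0.0
finger_force: 0.6
```

Call:
arm_command --increments '[[[0.001,0,0],0,0],[[0.001,0,0],0,0],[[0.001,0,0],0,0],[[0.001,0,0],0,0]]'

```text
clock: 13.3
position: [575.0, -153.5, 7.3]
orientation: [0.999, 0.044, -0.0, 0.0]
force: [-2.7, -0.4, 0.8]
finger_gap: -0.1
finger_force: 1.1
```

Call:
arm_command --increments '[[[0.001,0,0],0,0],[[0.001,0,0],0,0],[[0.001,0,0],0,0]]'

```text
clock: 13.55
position: [576.1, -153.4, 7.2]
orientation: [0.999, 0.044, -0.002, -0.0]
force: [-11.5, -2.7, 9.0]
finger_gap: 0.0
finger_force: 5.8
```

Call:
arm_command --increments '[[[0.001,0,0],0,0],[[0.001,0,0],0,0],[[0.001,0,0],0,0]]'

```text
clock: 13.8
position: [578.7, -153.4, 7.3]
orientation: [0.999, 0.044, -0.003, -0.0]
force: [-13.0, -2.7, 8.8]
finger_gap: -0.1
finger_force: 6.5
```

Call:
arm_command --increments '[[[0.0007,0,-0.0005],0,0],[[0.0007,0,-0.0005],0,0],[[0.0006,0,0],0,0]]'

```text
clock: 14.05
position: [579.7, -153.2, 7.3]
orientation: [0.999, 0.044, -0.004, -0.0]
force: [-11.9, -3.7, 4.8]
finger_gap: -0.1
finger_force: 6.5
```

Call:
arm_command --increments '[[[0.0007,0,0],0,0],[[0.0007,0,0],0,0],[[0.0006,0,0],0,0]]'

```text
clock: 14.3
position: [581.5, -153.3, 7.3]
orientation: [0.999, 0.044, -0.004, -0.0]
force: [-12.2, -5.7, 4.9]
finger_gap: 0.2
finger_force: 6.9
```

Call:
arm_command --increments '[[[0.0005,0.0005,0],0,0],[[0.0005,0.0005,0],0,0],[[0.0005,0,0],0,0]]'

```text
clock: 14.55
position: [583.7, -153.7, 7.3]
orientation: [0.999, 0.044, -0.003, -0.0]
force: [-11.4, -2.4, 4.2]
finger_gap: 0.3
finger_force: 5.4
```

Call:
arm_command --increments '[[[0.0005,0,0],0,0],[[0.0005,0,0],0,0],[[0,0,0],0,0]]'

```text
clock: 14.8
position: [584.7, -153.7, 7.3]
orientation: [0.999, 0.044, -0.003, -0.0]
force: [-10.9, -3.1, 3.5]
finger_gap: 0.2
finger_force: 5.5
```

```bash
python3 - <<'E'
from h import *
c=shot('wrist');print(fin(c));s=telemetry.get_state();print(s['position'],s['force'],s['ft_torque'])
E
```

```text
(array([ 308,  192,   26,   83, 1826], dtype=int32), ((615.719970703125, -151.6837158203125), (37.46174621582031, 9.473358154296875), 2.6582586765289307))
[ 584.69012881 -153.71105674    7.3451654 ] [-11.11389095  -3.6343826    4.18786891] [-0.53463209  1.54754896 -0.07092333]
```

Call:
arm_command --increments '[[[0.0005,0,0],0,0],[[0,0,0],0,0]]'

```text
clock: 15.02
position: [585.1, -153.7, 7.3]
orientation: [0.999, 0.044, -0.003, -0.0]
force: [-10.4, -3.7, 4.3]
finger_gap: -0.2
finger_force: 5.6
```

Call:
arm_command --increments '[[[0.0005,0,0],0,0],[[0,0,0],0,0]]'

```text
clock: 15.18
position: [585.6, -153.7, 7.3]
orientation: [0.999, 0.044, -0.003, -0.0]
force: [-11.1, -2.7, 3.2]
finger_gap: 0.0
finger_force: 5.7
```

Call:
arm_command --increments '[[[0.0005,0,0],0,0],[[0,0,0],0,0]]'

```text
clock: 15.35
position: [586.0, -153.7, 7.3]
orientation: [0.999, 0.044, -0.003, -0.0]
force: [-11.7, -3.2, 4.3]
finger_gap: 0.1
finger_force: 5.8
```

Call:
arm_command --increments '[[[0.0005,0,0],0,0],[[0,0,0],0,0]]'

```text
clock: 15.52
position: [586.1, -153.7, 7.3]
orientation: [0.999, 0.044, -0.004, -0.0]
force: [-13.2, -3.4, 5.2]
finger_gap: 0.1
finger_force: 6.8
```

Call:
arm_command --increments '[[[0.0005,0,0],0,0],[[0,0,0],0,0]]'

```text
clock: 15.68
position: [586.1, -153.7, 7.3]
orientation: [0.999, 0.044, -0.004, -0.0]
force: [-15.2, -4.4, 7.1]
finger_gap: 0.4
finger_force: 7.8
```

Call:
arm_command --increments '[[[0.0004,0,0],0,0],[[0,0,0],0,0]]'

```text
clock: 15.85
position: [586.1, -153.7, 7.3]
orientation: [0.999, 0.044, -0.005, -0.0]
force: [-17.4, -4.2, 8.9]
finger_gap: -0.0
finger_force: 8.6
```

The position has stopped advancing while the force climbs, so this is the hard stop. I'll back off and rise.

Call:
arm_command --increments '[[[-0.001,0,0],0,0],[[-0.001,0,0],0,0],[[-0.002,0,0],0,0],[[-0.005,0,0],0,0],[[-0.01,0,0],0,0],[[-0.01,0,0],0,0],[[0,0,-0.02],0,0],[[0,0,-0.02],0,0],[[0,0,-0.03],0,0],[[0,0,-0.03],0,0],[[0,0,-0.03],0,0],[[0,0,0],0,0]]'

```text
clock: 16.85
position: [566.1, -157.1, 146.1]
orientation: [0.999, 0.044, 0.006, 0.003]
force: [0.8, -1.3, 0.8]
finger_gap: -0.0
finger_force: 0.0
```

```bash
python3 - <<'E'
from h import *
c=shot('wrist','w4');print(fin(c));s=telemetry.get_state();print(s['position'],s['force'])
E
```

```text
(array([312, 125,  12,  44, 454], dtype=int32), ((616.3196411132812, -152.0143280029297), (36.74675750732422, 9.036425590515137), 2.970245361328125))
[ 564.80396655 -156.62215356  143.20396363] [-0.7829055  -1.35253061  0.03315918]
```

View pics/w4.png

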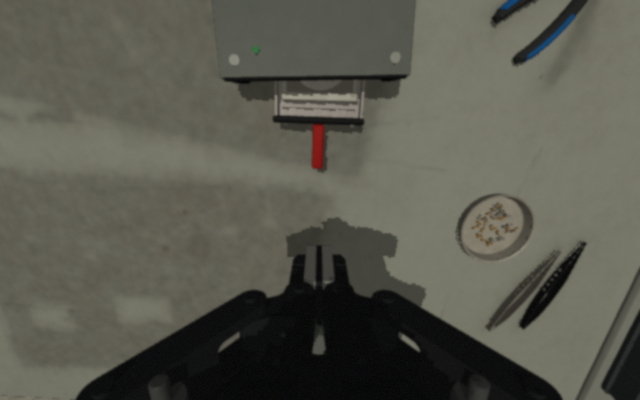

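The wrist view shows the dock mouth edge at row 78 and the plate just outside it (274–363, row 121). The tray is within about 0.03 rad of the dock, the fin at (318,147) is free, and the dish is undisturbed.

```bash
python3 -c "
from h import *
print(sign_off())"
```

```text
the job is handed in; nothing more can be done
None
```

I pushed the tray nose first into the dock until the connector reached its hard stop (about 10 mm of travel, peak wrist force about 20 N), backed the gripper clear, and handed the job in at about 17 s; no verdict was returned.

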